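# Post a used-needle case under the spring flap of the drop box

## Robot

A 6-joint arm with a two-finger parallel gripper is mounted at the origin on the work surface. World frame = base frame: x ahead of the robot, y to its left, z up, the work surface at z = 0. Lengths are in m, angles in rad, forces in N, time in s.
With the tool pointing down it reaches from about 0.275 to 1 m from the base axis. Payload 8.4 kg.
Tool frame: the origin (TCP) lies on the centre line of the jaws, within the pads' length; the fingertips stand 19 mm ahead of it and the grasp point (between the pads) is the TCP; z points along the fingers, y is the line along which they close (so a half turn about z gives the same grasp; the last joint's range is limited). The gripper opens to 85 mm and grips with 20 to 120 N. Pads are 22 mm wide; open, the fingers measure 114 mm over their backs; the gripper's body (76 mm by 85 mm) begins 54 mm behind the grasp point. The pads swing forward as they close: fully open they stand 13 mm farther back than shut.
Start: joints at [1.13, 0.353, 1.633, -0, 1.155, -0.002], TCP at [0.266, 0.566, 0.25] pointing down, gripper open.
Joint ranges: [-2.63, 2.63], [-0.92, 2.1], [0.06, 2.66], [-1.3, 4.44], [0, 2.69], [-3.02, 3.02]. Speed limits (rad/s): [2.22, 2.22, 2.79, 3.14, 3.14, 3.14].

## Interface

Orientations are given as a unit quaternion [x, y, z, w].
In Python, from workcell import manip, camera, calibration, job gives the robot as it stands.
- The arm moves only by the shell command python3 -m crank 'ROWS' [OPENING] [FORCE]. ROWS is a JSON object of lists of equal length, an entry for each row: "translation": the shift along the tool's x, y, z scaled (see below), a list of three; "turn": the turn, a rotation vector about the tool's x, y, z scaled (see below), a list of three. A call has 1 to 5 rows; each row is the pose to reach, as a shift and turn from the pose commanded when the call began, along the tool's axes at that moment; what a row does not reach only later rows make up. The controller multiplies each number of a shift by 0.2 m and each number of a turn by 1.5 rad. A row lasts 1/12 s, in which the tool goes at most 41.7 mm and 7.16 degrees, less where a joint would pass 70% of its speed; a pose out of reach is approached as far as the arm can. A call with a number of a shift or a turn outside -1 to 1 is refused whole. A call with a gripper value outside its range is refused whole. OPENING is the closure, from 0 (fully open) to 1 (shut), set as the call begins (- or left out, the last holds). The fingers move at their own pace and stop on an object; FORCE is the grip in N (left out, the last holds). Time passes only in rows, so rows that repeat a pose let the fingers close. It gives the time, the measured TCP pose, the force, the opening and the grip force at its end, in the units of the state.
- manip.read_state(): the state, without advancing time (a new reading comes with each control period).
- camera(name): name is "scene" or "top" or "wrist"; returns (picture, depth): 400x640x3 uint8, red, green, blue; 400x640 float32, m along the optical axis (not along the pixel's ray), 0 where there is no reading.
- calibration(name): a dict with "camera_matrix" (3x3 intrinsics, pixels), "k1" (the pictures are not rectified: a ray, as slopes to the right and down, at radius r is drawn at 1 + k1 r^2 times it, then the intrinsics apply), "camera_from_world" (4x4, takes a point from world to camera coordinates). Camera axes: x right, y down, z forward; pixel columns grow to the right and rows downward; lengths in m; the calibration is good to about 2 mm. A picture is of the moment at which its call begins: read the wrist's pose just before it. calibration takes no time and is no camera call; for the wrist camera it gives the pose at the moment of the call.
- job.sign_off(): hands the job in; it is judged then, once.
The state is a dict: "time_s": time; "q": joint angles; "qd": joint speeds; "joint_efforts": joint torques, N m; "tcp_pos": TCP position; "ee_rot": TCP orientation; "contact_force": force on the tool from outside, world axes, zero at the start; "ft_torque": the same for the moment, N m; "finger_gap": opening from 0.0 (shut) to 1.0 (fully open); "gripper_force": force on a finger pad.
Only numpy, scipy, OpenCV 4.12 (cv2) and the standard library are available. Lean on these libraries where they do the work, as an engineer would, in place of code of your own. Each camera call takes 0.05 s, during which the arm holds its last target. There are 200 camera calls.

## Task

Post the blue used-needle case into the yellow drop box without picking it up: press the red flap's tail down with one fingertip so that the flap swings up, keep it pressed, and with the other fingertip push the case along its lane under the raised flap until it drops into the bin. Then let the flap spring shut and leave everything, with the ink cap, bottle, jar and cup undisturbed.

Things in the scene. Friction and masses are not known exactly. Their poses are not given: they have to be found in the camera images.
- station: fixed drop station. Grey deck 80 mm high (own x -180 to -14 mm, y -105 to +90), behind it a yellow bin (x -14 to 150, y -75 to +75, top 120 high, clear roof). Origin on the table below the mouth, on the lane's centre line; own x runs along the lane into the bin, z up. Lane along y = 0 between steel rails 4 mm high, 26 mm apart
- mouth (a point): centre of the bin mouth's sill: station x = 0, y = 0, at deck height (80 mm above the table). The mouth is 32 mm wide, 30 mm high. The deck and lane end 14 mm before it, where a steel chute (51 degrees) starts down to the bin's floor: a case pushed until well over half its length is past the deck's end tips and slides in under the raised flap
- flap (a joint): angle of the red flap (rad): 0 sprung shut, 0.75 at its stop, fully open. A rigid see-saw: left (+y) of its rod a plate at station x -8 to -4 mm bars the mouth, its lower edge level with the deck; right of it is the tail. Pressing the tail down raises the plate: at 0.75 its lowest point is 18 mm, its highest 66 mm above the deck. Takes about 1 N at first, 3 N at the stop; springs shut
- flap_hinge (a point): near end (station x = -168 mm) of the flap's steel hinge rod, 8 mm thick, lying along station x to x = -6 mm at y = -38 mm, 24 mm above the deck, on posts at x = -172 and -22 mm
- flap_tail (a point): upper face of the red tail, mid-length (x -95): a leaf 130 mm long (station x -160 to -30 mm). Shut it slopes 43 degrees, from station y -60 (98 mm above the table) to y -92 (128 mm); this point at y -76, 113 mm. At the stop it is level, y -50 to -94, upper face 85 mm above the table (5 above the deck), this point at y -72. A tip pressing it may slide along it
- case: loose used-needle case, a blue box with a white front end, 80 x 20 x 14 mm (x, y, z), about 50 g; origin at the centre of its underside, own x along its length, white end at +x. It lies in the lane on the deck, white end towards the bin, its front 20 to 50 mm before the mouth
- case_front (a point): middle of the case's white front face, 40 mm ahead of its origin and 7 mm up
- ink_cap: small white cup, 22 mm wide, 20 mm high, standing on the deck left of the lane (+y); leave alone; origin at the centre of its underside
- ink_bottle: black bottle, 38 mm wide, 100 mm high, on the table; leave alone; origin at the centre of its underside
- jar: green glass jar, 64 mm wide, 65 mm high, on the table; leave alone; origin at the centre of its underside
- cup: white cup, 64 mm wide, 60 mm high, on the table; leave alone; origin at the centre of its underside

How it is judged:
On the way, in this order (a step that is already met when the one before it is completed fails the run):
1. a fingertip holds the flap open before the case is under it (value of joint flap above 0.5 rad and contact force between the fingers and flap above 0.4 N and x of case_front in the frame of station below -0.002 m), for 0.15 s.
2. the case is pushed under the flap while a fingertip still holds the flap open (value of joint flap above 0.45 rad and contact force between the fingers and flap above 0.3 N and contact force between the fingers and case above 0.02 N and x of case_front in the frame of station above 0.02 m), for 0.02 s.
At the end, for the whole second after the job is handed in: the case lies at rest inside the yellow bin, its origin at least 15 mm below the deck's level; the flap is shut (under 0.08 rad) (x of case in the frame of station between 0.015 and 0.145 m and y of case in the frame of station between -0.07 and 0.07 m and z of case in the frame of station below 0.065 m and linear speed of case below 0.03 m/s and value of joint flap below 0.08 rad); the robot touches nothing.
It fails at once if the case is lifted off the deck (more than 20 mm) (z of case in the frame of station above 0.1 m).
It fails at once if the ink cap is moved more than 15 mm or tipped (distance of ink_cap from where it was at the start of the episode above 0.015 m or angle between ink_cap's own z axis and vertical above 0.5 rad).
It fails at once if the ink bottle is moved more than 20 mm or tipped (distance of ink_bottle from where it was at the start of the episode above 0.02 m or angle between ink_bottle's own z axis and vertical above 0.5 rad).
It fails at once if the jar is moved more than 20 mm or tipped (distance of jar from where it was at the start of the episode above 0.02 m or angle between jar's own z axis and vertical above 0.5 rad).
It fails at once if the cup is moved more than 20 mm or tipped (distance of cup from where it was at the start of the episode above 0.02 m or angle between cup's own z axis and vertical above 0.5 rad).
It also fails if it takes over 48 s, if anything falls off the work surface, if the arm or the gripper's body presses on something with over 40 N, if the wrist force passes 120 N, or if a joint passes its speed limit or range.

## Working session

There is one attempt and no reset: what is moved stays moved. The work goes in short steps, Python scripts to look and compute and a shell command to move; the robot and the scene stay as the last step left them, time stands still between calls to the robot, and variables do not carry over. Pictures are saved under pics/ and viewed, at most 10 in all, crops included, and the job is handed in when it is done.

```bash
ls; mkdir -p pics; python3 - <<'E'
from workcell import manip,camera,calibration
import cv2,numpy as np
s=manip.read_state();print({k:np.round(v,3) for k,v in s.items()})
for n in("top","scene"):
    p,d=camera(n);cv2.imwrite(f"pics/{n}0.png",p[:,:,::-1]);np.savez(f"{n}0.npz",p=p,d=d)
    c=calibration(n);print(n,np.round(c["camera_matrix"],1).tolist(),c["k1"],np.round(c["camera_from_world"],4).tolist())
E
```

```text
pics
{'time_s': np.float64(0.0), 'q': array([ 1.13 ,  0.354,  1.634, -0.   ,  1.155, -0.002]), 'qd': array([-0.001,  0.002, -0.002, -0.002, -0.   , -0.001]), 'joint_efforts': array([-1.0000e-03, -6.0525e+01, -3.4207e+01, -0.0000e+00,  9.0000e-03,
        0.0000e+00]), 'tcp_pos': array([0.265, 0.565, 0.25 ]), 'ee_rot': array([ 0.218,  0.976, -0.001, -0.   ]), 'contact_force': array([ 0.037,  0.035, -0.574]), 'ft_torque': array([ 0.08 , -0.01 ,  0.064]), 'gripper_force': np.float64(0.0), 'finger_gap': np.float64(1.001)}
top [[448.3, 0.0, 320.0], [0.0, 448.3, 202.5], [0.0, 0.0, 1.0]] -0.11716421756127016 [[0.0123, -0.9999, 0.0111, 0.0347], [-0.994, -0.0134, -0.109, 0.6183], [0.1091, -0.0097, -0.994, 1.1111], [0.0, 0.0, 0.0, 1.0]]
scene [[516.2, 0.0, 314.7], [0.0, 516.2, 198.6], [0.0, 0.0, 1.0]] 0.016891335400029125 [[0.7997, 0.6003, -0.0071, -0.5015], [0.5084, -0.6834, -0.5239, -0.23], [-0.3194, 0.4154, -0.8518, 1.2963], [0.0, 0.0, 0.0, 1.0]]
```

View pics/top0.png

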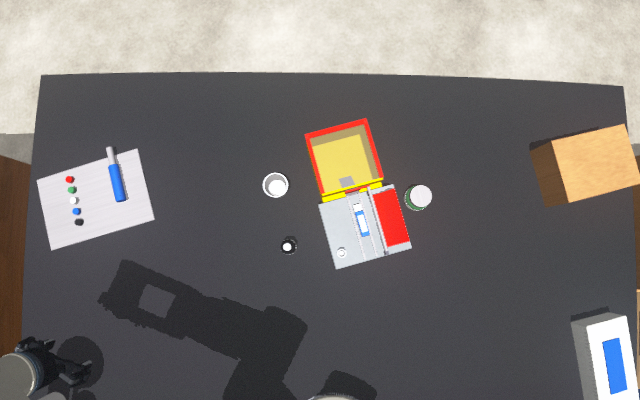

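View pics/scene0.png

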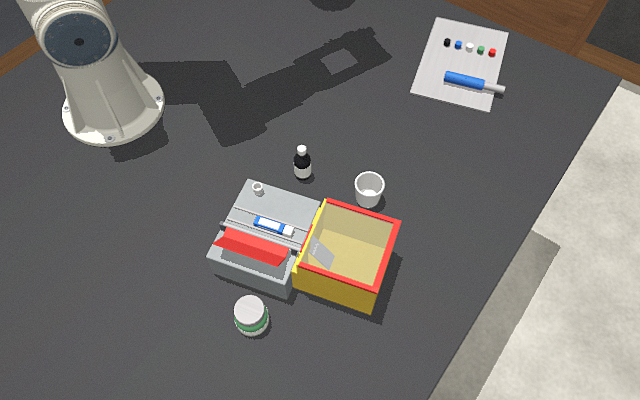

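Top view shows the station near (360,210), lane pointing up and slightly left, the blue/white case near (361,218), the red tail to its right, the ink cap at (341,252), bottle at (289,246), cup at (275,185) and jar at (419,197). The scene view agrees.

```bash
cat > h.py <<'E'
import numpy as np,cv2
from workcell import manip,camera,calibration
def rays(c,uv):
    K=c["camera_matrix"];k=c["k1"];uv=np.asarray(uv,float).reshape(-1,2)
    n=cv2.undistortPoints(uv.reshape(-1,1,2),np.array(K),np.array([k,0,0,0,0.])).reshape(-1,2)
    return np.c_[n,np.ones(len(n))]
def plane(c,uv,z):
    T=np.array(c["camera_from_world"]);R=T[:3,:3];o=-R.T@T[:3,3]
    d=rays(c,uv)@R
    return o+d*((z-o[2])/d[:,2])[:,None]
def cloud(c,d,uv):
    T=np.array(c["camera_from_world"]);R=T[:3,:3]
    P=rays(c,uv)*d[uv[:,1],uv[:,0]][:,None]
    return (P-T[:3,3])@R
E
python3 - <<'E'
from h import *
f=np.load("top0.npz");p,d=f["p"],f["d"];c=calibration("top")
hsv=cv2.cvtColor(p,cv2.COLOR_RGB2HSV);H,S,V=[hsv[:,:,i].astype(int) for i in range(3)]
def px(m,b=(300,110,430,280)):
    mm=np.zeros_like(m);mm[b[1]:b[3],b[0]:b[2]]=m[b[1]:b[3],b[0]:b[2]]
    v,u=np.nonzero(mm);return np.c_[u,v]
g=px((S<60)&(V>90),(310,180,402,275))
P=cloud(c,d,g);P=P[(abs(P[:,2]-.08)<.012)]
print("z med",np.median(P[:,2]),len(P))
r=cv2.minAreaRect(P[:,:2].astype(np.float32));print("deck",r);print(cv2.boxPoints(r))
for z,uv in((.08,[(319,203),(337,269),(411,248)]),(.12,[(305,134),(368,119),(384,180),(322,194)])):print(z,plane(c,uv,z).round(4).tolist())
b=px((H>95)&(H<130)&(S>120));print("blue",len(b),cv2.minAreaRect(b.astype(np.float32)),np.median(cloud(c,d,b),0))
q=plane(c,b,.094);print(cv2.minAreaRect((q[:,:2]*1000).astype(np.float32)))
rd=px(((H<6)|(H>174))&(S>180),(370,183,415,260));print("red",cv2.boxPoints(cv2.minAreaRect(rd.astype(np.float32))))
E
```

```text
z med 0.08009201055255447 3490
deck ((0.5592695474624634, -0.06418442726135254), (0.17249956727027893, 0.19352653622627258), 15.915569305419922)
[[ 0.4497915   0.00521814]
 [ 0.5028605  -0.18088992]
 [ 0.6687476  -0.13358699]
 [ 0.6156786   0.05252106]]
0.08 [[0.6114, 0.0456, 0.08], [0.4515, 0.0001, 0.08], [0.5039, -0.1805, 0.08]]
0.12 [[0.7736, 0.0816, 0.12], [0.8135, -0.0704, 0.12], [0.6643, -0.1083, 0.12], [0.6286, 0.039, 0.12]]
blue 69 ((361.8108825683594, 223.21917724609375), (25.26558494567871, 7.7616729736328125), 74.47589111328125) [ 0.55797093 -0.05619818  0.09337021]
((562.2486572265625, -58.15280532836914), (60.833412170410156, 18.818639755249023), 15.717876434326172)
red [[372.50943 194.28302]
 [394.16983 188.09433]
 [409.03775 240.13205]
 [387.37735 246.32074]]
```

```bash
R='x'; 
python3 -m crank '{"translation":[[-0.65,-0.625,0],[-0.65,-0.625,0],[-0.65,-0.625,0],[-0.65,-0.625,0],[-0.65,-0.625,0]],"turn":[[0,0,0],[0,0,0],[0,0,0],[0,0,0],[0,0,0]]}' 0.3 20
python3 -m crank '{"translation":[[-0.65,-0.625,0],[-0.65,-0.625,0],[-0.65,-0.625,0],[-0.65,-0.625,0],[-0.65,-0.625,0]],"turn":[[0,0,0],[0,0,0],[0,0,0],[0,0,0],[0,0,0]]}'
python3 -m crank '{"translation":[[-0.65,-0.625,0],[-0.65,-0.625,0],[-0.65,-0.625,0],[-0.65,-0.625,0],[-0.65,-0.625,0]],"turn":[[0,0,0],[0,0,0],[0,0,0],[0,0,0],[0,0,0]]}'
python3 -m crank '{"translation":[[-0.65,-0.62,0],[-0.65,-0.62,0],[-0.65,-0.62,0],[-0.65,-0.62,0],[-0.65,-0.62,0]],"turn":[[0,0,0],[0,0,0],[0,0,0],[0,0,0],[0,0,0]]}'
```

```text
time_s: 0.52
tcp_pos: [0.3306, 0.3928, 0.2497]
ee_rot: [0.218, 0.976, -0.002, -0.0]
contact_force: [-0.8, 0.1, -0.8]
finger_gap: 0.704
gripper_force: 0.0
time_s: 0.93
tcp_pos: [0.3953, 0.2251, 0.2501]
ee_rot: [0.218, 0.976, -0.001, 0.0]
contact_force: [-0.1, 1.5, 0.4]
finger_gap: 0.705
gripper_force: 0.0
time_s: 1.35
tcp_pos: [0.4606, 0.0567, 0.2504]
ee_rot: [0.219, 0.976, -0.001, 0.001]
contact_force: [-0.7, 0.5, -1.0]
finger_gap: 0.695
gripper_force: 0.0
time_s: 1.77
tcp_pos: [0.526, -0.1113, 0.2503]
ee_rot: [0.219, 0.976, -0.001, 0.001]
contact_force: [-0.3, 0.3, 0.3]
finger_gap: 0.7
gripper_force: 0.0
```

Now turn, then look.

```bash
python3 -m crank '{"translation":[[0,0,0],[0,0,0],[0,0,0],[0,0,0],[0,0,0]],"turn":[[0,0,-0.24],[0,0,-0.24],[0,0,-0.24],[0,0,-0.24],[0,0,-0.24]]}'
python3 -m crank '{"translation":[[0,0,0],[0,0,0],[0,0,0],[0,0,0],[0,0,0]],"turn":[[0,0,-0.24],[0,0,-0.24],[0,0,-0.24],[0,0,-0.24],[0,0,-0.24]]}'
python3 - <<'E'
from h import *
s=manip.read_state();c=calibration("wrist");p,d=camera("wrist");print(s["tcp_pos"],s["ee_rot"],s["q"])
np.savez("w1.npz",p=p,d=d,K=c["camera_matrix"],k1=c["k1"],T=c["camera_from_world"]);cv2.imwrite("pics/w1.png",p[:,:,::-1])
T=np.array(c["camera_from_world"]);print(-T[:3,:3].T@T[:3,3],T[2,:3])
E
```

```text
time_s: 2.18
tcp_pos: [0.5242, -0.1065, 0.2501]
ee_rot: [0.041, 0.999, 0.0, -0.0]
contact_force: [0.4, 0.4, 0.3]
finger_gap: 0.699
gripper_force: 0.0
time_s: 2.6
tcp_pos: [0.5243, -0.1066, 0.2503]
ee_rot: [-0.137, 0.991, 0.0, -0.0]
contact_force: [1.4, 0.5, -0.0]
finger_gap: 0.698
gripper_force: 0.0
[ 0.52425228 -0.10655984  0.25026313] [-1.37331868e-01  9.90525091e-01  2.19185295e-05 -2.55743113e-05] [-2.03347320e-01  2.13332248e-01  1.82563058e+00  2.71172565e-05
  1.10269269e+00 -2.04969039e+00]
[ 0.44507516 -0.12787101  0.37417263] [ 0.30655693  0.08707948 -0.94786075]
```

View pics/w1.png

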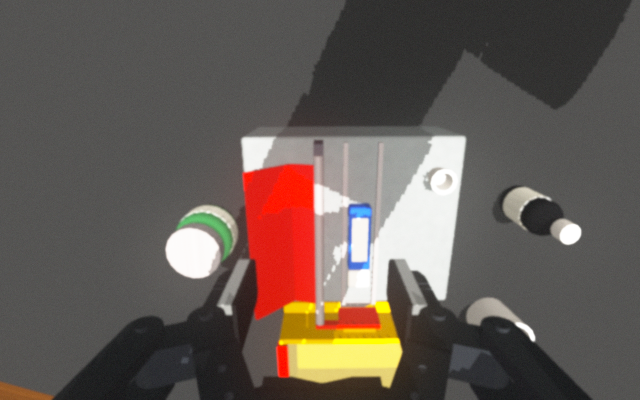

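The wrist view shows the deck's near corners at (243,137) and (465,137), the rails at columns 347 and 380, the case from its rear (360,204) to its white front (357,304), and the fingertips near (248,262) and (398,262).

```bash
python3 - <<'E'
from h import *
from scipy.spatial.transform import Rotation as Ro
f=np.load("w1.npz");p,d=f["p"],f["d"];c=dict(camera_matrix=f["K"],k1=float(f["k1"]),camera_from_world=f["T"])
A=plane(c,[(243,137),(465,137)],.08);print(A.round(4).tolist(),np.linalg.norm(A[0]-A[1]))
e=(A[1]-A[0])[:2];e/=np.linalg.norm(e);ey=e;ex=np.array([e[1],-e[0]]);print("yaw deg",np.degrees(np.arctan2(ex[1],ex[0])))
mid=A[:,:2].mean(0);o=mid+.180*ex+.0075*ey;print("origin",o)
st=lambda P:np.c_[(P[:,:2]-o)@ex,(P[:,:2]-o)@ey].round(4)
hsv=cv2.cvtColor(p,cv2.COLOR_RGB2HSV);H,S,V=[hsv[:,:,i].astype(int) for i in range(3)]
m=(H>95)&(H<130)&(S>120);m[:, :330]=0;m[:,390:]=0;m[:190]=0;m[290:]=0
v,u=np.nonzero(m);b=np.c_[u,v];q=st(plane(c,b,.094));print("blue top min/max",q.min(0),q.max(0))
print("rails@z.084",st(plane(c,[(347,160),(380,160),(345,230),(377,230)],.084)))
print("rod near end",st(plane(c,[(319,145)],.108)),"cap",st(plane(c,[(443,181)],.1)),"jar",st(plane(c,[(192,252)],.065)))
s=manip.read_state();R=Ro.from_quat([-.13733,.990525,0,0]).as_matrix();t=np.array([.52425,-.10656,.25026])
print("tcp station",st(t[None]),"tooly angle",np.degrees(np.arctan2(R[1,1],R[0,1]))-90)
g=np.array([(u,v) for v in range(255,400) for u in list(range(190,270))+list(range(375,450))])
C=(cloud(c,d,g)-t)@R;ok=(C[:,2]>-.03)&(C[:,2]<.04)&(d[g[:,1],g[:,0]]>0)
C=C[ok]
for sg in(-1,1):
    k=C[C[:,1]*sg>0];zt=np.percentile(k[:,2],99);t2=k[k[:,2]>zt-.012];print(sg,len(k),"tip z",zt,"tip pts",t2.min(0).round(4),t2.max(0).round(4))
E
```

```text
[[0.5019, -0.1815, 0.08], [0.4498, 0.0018, 0.08]] 0.1905833653887713
yaw deg 15.87715524045227
origin [ 0.64691292 -0.03340437]
blue top min/max [-0.1241 -0.012 ] [-0.0615  0.0074]
rails@z.084 [[-0.1606 -0.0138]
 [-0.1606  0.0146]
 [-0.0954 -0.0143]
 [-0.0953  0.0152]]
rod near end [[-0.1774 -0.0376]] cap [[-0.1462  0.0654]] jar [[-0.0632 -0.1667]]
tcp station [[-0.138  -0.0368]] tooly angle 15.786753855497508
-1 2756 tip z 0.011577238726764609 tip pts [-0.0115 -0.0425 -0.0004] [ 0.012  -0.0283  0.0141]
1 2736 tip z 0.011778178429926634 tip pts [-0.0112  0.0307 -0.0002] [0.0118 0.0446 0.015 ]
```

```bash
python3 -m crank '{"translation":[[0.025,0,0.2],[0.025,0,0.4],[0.025,0,0.55],[0.025,0,0.55],[0.025,0,0.55]],"turn":[[0,0,0],[0,0,0],[0,0,0],[0,0,0],[0,0,0]]}'
python3 -m crank '{"translation":[[0,0,0.03],[0,0,0.06],[0,0,0.09],[0,0,0.12],[0,0,0.12]],"turn":[[0,0,0],[0,0,0],[0,0,0],[0,0,0],[0,0,0]]}'
python3 - <<'E'
from h import *
p,d=camera("wrist");cv2.imwrite("pics/w2.png",p[:,:,::-1])
E
```

```text
time_s: 3.07
tcp_pos: [0.5186, -0.108, 0.1396]
ee_rot: [-0.139, 0.99, 0.001, -0.002]
contact_force: [0.5, -0.4, 0.8]
finger_gap: 0.697
gripper_force: 0.0
time_s: 3.48
tcp_pos: [0.5195, -0.1082, 0.1159]
ee_rot: [-0.14, 0.99, 0.0, 0.0]
contact_force: [-0.0, 0.2, 1.2]
finger_gap: 0.7
gripper_force: 0.6
```

View pics/w2.png

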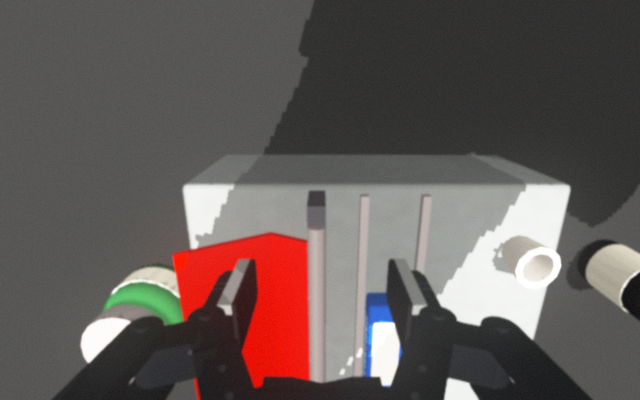

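The view shows the tail being pressed at (240,265), the case's rear edge at row 293 (cols 365–388), and the case finger at (400,265) over the lane. I'll check the clearance behind the case before lowering.

```bash
python3 - <<'E'
from h import *
c=calibration("wrist");p=cv2.imread("pics/w2.png")
hsv=cv2.cvtColor(p,cv2.COLOR_BGR2HSV);m=cv2.inRange(hsv,(95,120,30),(130,255,255));m[:,:355]=0;m[:,450:]=0;m[:270]=0;m[360:]=0
v,u=np.nonzero(m);P=plane(c,np.c_[u,v],.094)
ex=np.array([.9619,.2736]);ey=np.array([-.2736,.9619]);o=np.array([.6469,-.0334])
q=np.c_[(P[:,:2]-o)@ex,(P[:,:2]-o)@ey];print(q.min(0),q.max(0))
D=plane(c,[(184,186),(570,186)],.08)[:,:2]-o;print("deck",D@ex,D@ey)
R=plane(c,[(364,230),(423,230)],.084)[:,:2]-o;print("rails",R@ex,R@ey)
t=manip.read_state()["tcp_pos"][:2]-o;print("tcp",t@ex,t@ey)
E
```

```text
[-0.12777407 -0.01355099] [-0.08653228  0.0072467 ]
deck [-0.17925338 -0.18009623] [-0.10353159  0.08794634]
rails [-0.15803094 -0.15807446] [-0.01514649  0.01424478]
tcp -0.14298697857699702 -0.037124410703164315
```

```bash
python3 -m crank '{"translation":[[0.01,0,0.02],[0.01,0,0.04],[0.01,0,0.06],[0.01,0,0.075],[0.01,0,0.075]],"turn":[[0,0,0],[0,0,0],[0,0,0],[0,0,0],[0,0,0]]}'
python3 -m crank '{"translation":[[0,0,0.005],[0,0,0.01],[0,0,0.01],[0,0,0.01],[0,0,0.01]],"turn":[[0,0,0],[0,0,0],[0,0,0],[0,0,0],[0,0,0]]}'
python3 - <<'E'
from h import *
p,d=camera("scene");cv2.imwrite("pics/s2.png",cv2.resize(p[160:300,190:410,::-1],None,fx=3.5,fy=3.5))
E
```

```text
time_s: 3.95
tcp_pos: [0.5171, -0.1084, 0.1007]
ee_rot: [-0.14, 0.99, 0.0, -0.0]
contact_force: [-0.5, 2.9, 5.2]
finger_gap: 0.695
gripper_force: 2.3
time_s: 4.37
tcp_pos: [0.5172, -0.1086, 0.0994]
ee_rot: [-0.14, 0.99, 0.0, -0.0]
contact_force: [-1.8, 3.5, 5.4]
finger_gap: 0.702
gripper_force: 2.8
```

View pics/s2.png

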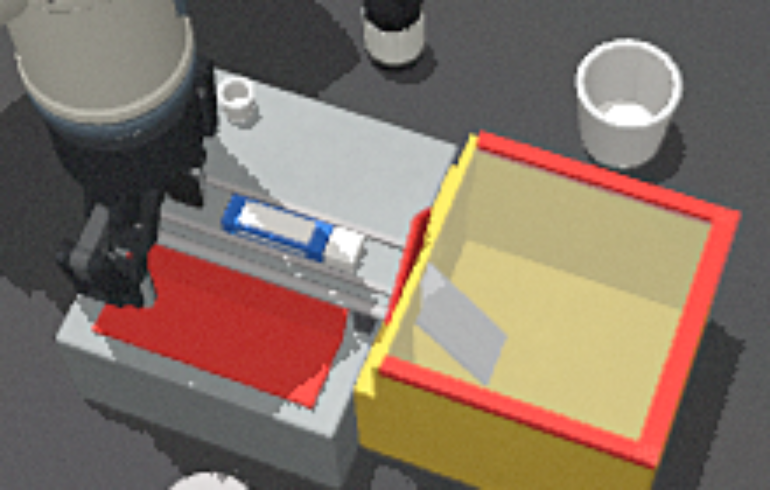

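The tail is level, the plate is raised at (410,265), and the case is still in place with its rear at (232,212). Now push slowly.

```bash
python3 -m crank '{"translation":[[-0.02,0,0.005],[-0.04,0,0.005],[-0.06,0,0.005],[-0.08,0,0.005],[-0.1,0,0.005]],"turn":[[0,0,0],[0,0,0],[0,0,0],[0,0,0],[0,0,0]]}'
python3 -m crank '{"translation":[[-0.02,0,0],[-0.04,0,0],[-0.06,0,0],[-0.08,0,0],[-0.1,0,0]],"turn":[[0,0,0],[0,0,0],[0,0,0],[0,0,0],[0,0,0]]}'
python3 - <<'E'
from h import *
p,d=camera("scene");cv2.imwrite("pics/s3.png",cv2.resize(p[160:300,190:410,::-1],None,fx=3.5,fy=3.5))
E
```

```text
time_s: 4.83
tcp_pos: [0.5352, -0.1039, 0.0984]
ee_rot: [-0.14, 0.99, -0.0, -0.002]
contact_force: [-8.3, -2.4, 11.2]
finger_gap: 0.697
gripper_force: 6.0
time_s: 5.25
tcp_pos: [0.5544, -0.0984, 0.0984]
ee_rot: [-0.14, 0.99, -0.0, -0.002]
contact_force: [-8.5, -3.1, 12.5]
finger_gap: 0.701
gripper_force: 6.2
```

View pics/s3.png

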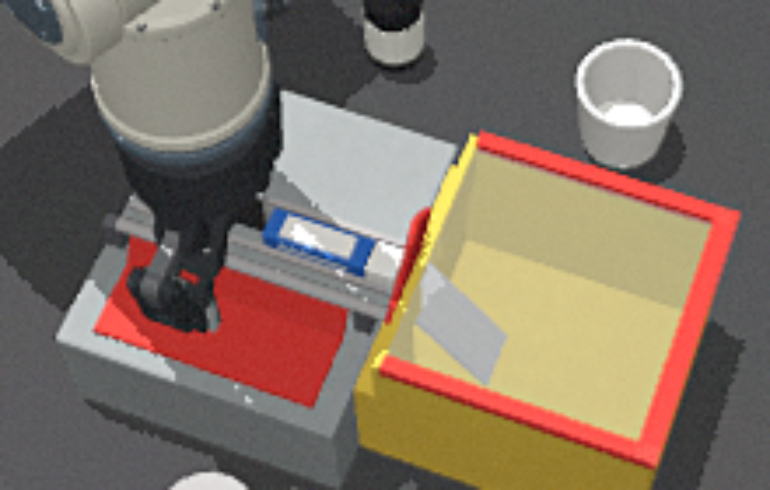

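The case has moved along the lane; its white front is now at the raised plate at (400,255). Continue.

```bash
python3 -m crank '{"translation":[[-0.02,0,0],[-0.04,0,0],[-0.06,0,0],[-0.08,0,0],[-0.1,0,0]],"turn":[[0,0,0],[0,0,0],[0,0,0],[0,0,0],[0,0,0]]}'
python3 -m crank '{"translation":[[-0.02,0,0],[-0.04,0,0],[-0.06,0,0],[-0.08,0,0],[-0.1,0,0]],"turn":[[0,0,0],[0,0,0],[0,0,0],[0,0,0],[0,0,0]]}'
python3 -m crank '{"translation":[[-0.02,0,0],[-0.04,0,0],[-0.06,0,0],[-0.08,0,0],[-0.09,0,0]],"turn":[[0,0,0],[0,0,0],[0,0,0],[0,0,0],[0,0,0]]}'
python3 - <<'E'
from h import *
p,d=camera("scene");cv2.imwrite("pics/s4.png",cv2.resize(p[160:300,190:410,::-1],None,fx=3.5,fy=3.5))
E
```

```text
time_s: 5.72
tcp_pos: [0.5738, -0.0929, 0.0985]
ee_rot: [-0.14, 0.99, -0.0, -0.002]
contact_force: [-7.8, -3.0, 11.5]
finger_gap: 0.699
gripper_force: 6.0
time_s: 6.13
tcp_pos: [0.593, -0.0874, 0.0986]
ee_rot: [-0.14, 0.99, -0.0, -0.002]
contact_force: [-8.1, -1.9, 12.3]
finger_gap: 0.701
gripper_force: 6.0
time_s: 6.55
tcp_pos: [0.6108, -0.0824, 0.0987]
ee_rot: [-0.14, 0.99, -0.0, -0.001]
contact_force: [-6.9, -1.6, 10.2]
finger_gap: 0.7
gripper_force: 5.3
```

View pics/s4.png

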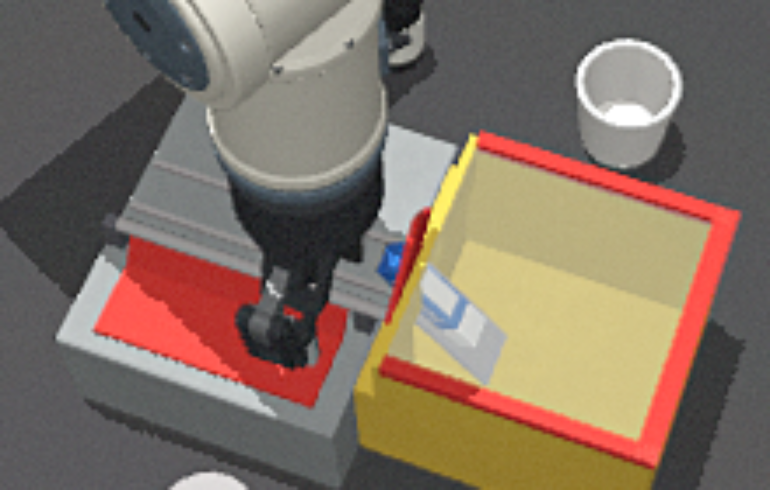

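The case has tilted down the chute with its rear still at (393,262) by the flap. Advance a little and give it time.

```bash
python3 -m crank '{"translation":[[-0.015,0,0],[-0.03,0,0],[-0.03,0,0],[-0.03,0,0],[-0.03,0,0]],"turn":[[0,0,0],[0,0,0],[0,0,0],[0,0,0],[0,0,0]]}'
python3 - <<'E'
from h import *
p,d=camera("scene");cv2.imwrite("pics/s5.png",cv2.resize(p[160:300,190:410,::-1],None,fx=3.5,fy=3.5))
E
```

```text
time_s: 7.02
tcp_pos: [0.6168, -0.0807, 0.0987]
ee_rot: [-0.14, 0.99, -0.0, -0.001]
contact_force: [-5.1, -1.2, 9.0]
finger_gap: 0.7
gripper_force: 4.7
```

View pics/s5.png

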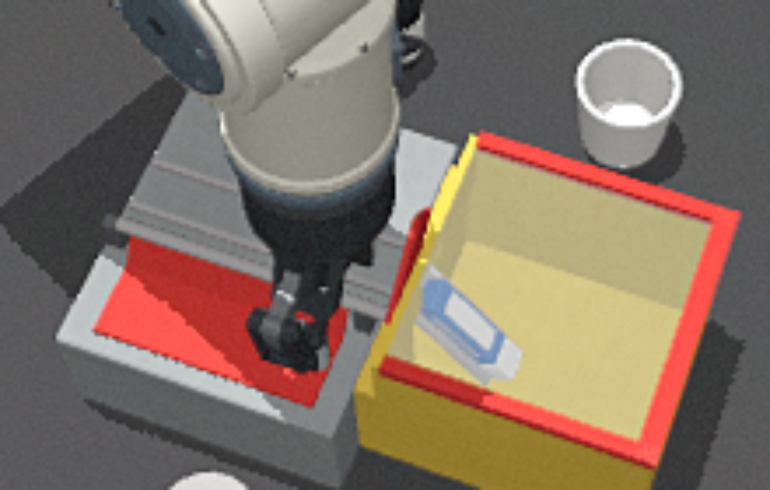

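The case is inside, sliding down the chute, front at (505,360). Retreat straight up.

```bash
python3 -m crank '{"translation":[[0,0,-0.04],[0,0,-0.1],[0,0,-0.2],[0,0,-0.35],[0,0,-0.5]],"turn":[[0,0,0],[0,0,0],[0,0,0],[0,0,0],[0,0,0]]}'
python3 -m crank '{"translation":[[0.2,0,-0.2],[0.4,0,-0.2],[0.6,0,-0.2],[0.6,0,-0.2],[0.6,0,-0.2]],"turn":[[0,0,0],[0,0,0],[0,0,0],[0,0,0],[0,0,0]]}'
python3 -m crank '{"translation":[[0,0,0],[0,0,0],[0,0,0],[0,0,0],[0,0,0]],"turn":[[0,0,0],[0,0,0],[0,0,0],[0,0,0],[0,0,0]]}'
python3 - <<'E'
from h import *
c=calibration("scene");p,d=camera("scene");cv2.imwrite("pics/s6.png",cv2.resize(p[130:330,170:430,::-1],None,fx=3,fy=3))
hsv=cv2.cvtColor(p,cv2.COLOR_RGB2HSV);m=cv2.inRange(hsv,(95,60,60),(130,255,255));m[:,:305]=0;m[:,400:]=0;m[:200]=0;m[310:]=0
v,u=np.nonzero(m);P=plane(c,np.c_[u,v],.02)[:,:2]-np.array([.6469,-.0334])
ex=np.array([.9619,.2736]);ey=np.array([-.2736,.9619]);print(len(u),np.median(P@ex),np.median(P@ey),(P@ex).min(),(P@ex).max())
E
```

```text
time_s: 7.48
tcp_pos: [0.6169, -0.08, 0.1994]
ee_rot: [-0.14, 0.99, 0.0, -0.001]
contact_force: [0.2, 0.1, -0.3]
finger_gap: 0.7
gripper_force: 0.0
time_s: 7.9
tcp_pos: [0.4999, -0.1138, 0.2395]
ee_rot: [-0.139, 0.99, -0.0, 0.0]
contact_force: [0.3, -0.1, -0.2]
finger_gap: 0.7
gripper_force: 0.0
time_s: 8.32
tcp_pos: [0.5028, -0.113, 0.2379]
ee_rot: [-0.14, 0.99, 0.0, -0.0]
contact_force: [0.2, 0.0, -0.4]
finger_gap: 0.697
gripper_force: 0.0
158 0.005737407193301882 0.012055689322091109 -0.02720133534058841 0.15232241308075958
```

View pics/s6.png

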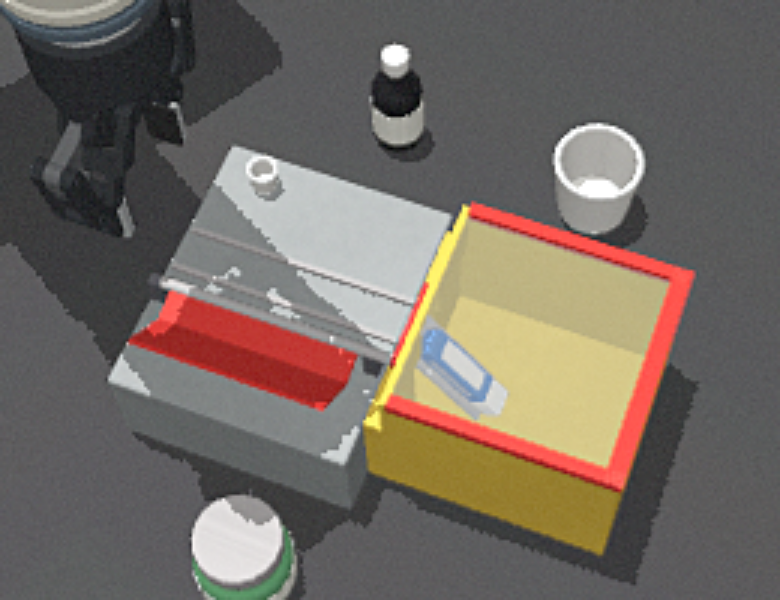

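The case lies on the chute in the bin at (460,370), the flap has sprung back, and the ink cap, bottle, jar and cup are in place. I'll check from depth that the case is low enough and at rest, and that the flap is shut.

```bash
python3 - <<'E'
from h import *
ex=np.array([.9619,.2736]);ey=np.array([-.2736,.9619]);o=np.array([.6469,-.0334])
for n,b,rb in(("scene",(310,238,335,270),(205,215,292,270)),("top",(318,150,375,200),(370,183,415,260)),("scene",(310,238,335,270),(205,215,292,270))):
    c=calibration(n);p,d=camera(n);hsv=cv2.cvtColor(p,cv2.COLOR_RGB2HSV)
    for nm,m,b in(("blue",cv2.inRange(hsv,(95,60,60),(130,255,255)),b),("red",cv2.inRange(hsv,(0,180,60),(6,255,255)),rb)):
        v,u=np.nonzero(m);k=(u>b[0])&(u<b[2])&(v>b[1])&(v<b[3])&(d[v,u]>0);uv=np.c_[u,v][k]
        if len(uv)<5:print(n,nm,"few");continue
        P=cloud(c,d,uv);q=np.c_[(P[:,:2]-o)@ex,(P[:,:2]-o)@ey,P[:,2]]
        print(n,nm,len(q),"p5/50/95",np.percentile(q,[5,50,95],axis=0).round(3).tolist(),"uv",uv.mean(0).round(2))
        if nm=="red":print(" slope deg",np.degrees(np.arctan(np.polyfit(q[:,1],q[:,2],1)[0])))
E
```

```text
scene blue 144 p5/50/95 [[0.01, -0.052, 0.118], [0.022, -0.035, 0.121], [0.055, -0.019, 0.123]] uv [320.08 250.52]
scene red 1284 p5/50/95 [[-0.148, -0.094, 0.099], [-0.091, -0.066, 0.105], [-0.036, -0.046, 0.128]] uv [253.45 247.19]
 slope deg -29.671494672452905
top blue 36 p5/50/95 [[0.003, -0.004, 0.07], [0.013, 0.009, 0.12], [0.032, 0.016, 0.124]] uv [347.5  181.36]
top red 599 p5/50/95 [[-0.108, -0.088, 0.099], [-0.062, -0.064, 0.105], [-0.033, -0.045, 0.125]] uv [385.57 206.45]
 slope deg -28.853830810433198
scene blue 143 p5/50/95 [[0.01, -0.051, 0.118], [0.022, -0.035, 0.12], [0.055, -0.02, 0.123]] uv [320.04 250.43]
scene red 1277 p5/50/95 [[-0.148, -0.094, 0.099], [-0.091, -0.065, 0.105], [-0.036, -0.046, 0.128]] uv [253.29 247.09]
 slope deg -29.68122825204207
```

Flap is shut (outer edge back at 128 mm) and the case is at rest; triangulate its centre from the two views, since the depth reads the clear roof.

```bash
python3 - <<'E'
from h import *
ex=np.array([.9619,.2736]);ey=np.array([-.2736,.9619]);o=np.array([.6469,-.0334])
L=[]
for n,b in(("scene",(308,236,345,275)),("top",(318,150,375,188))):
    c=calibration(n);p,d=camera(n);hsv=cv2.cvtColor(p,cv2.COLOR_RGB2HSV);m=cv2.inRange(hsv,(95,60,60),(130,255,255))
    mm=np.zeros_like(m);mm[b[1]:b[3],b[0]:b[2]]=m[b[1]:b[3],b[0]:b[2]]
    uv=cv2.boundingRect(mm);r=cv2.minAreaRect(np.argwhere(mm)[:,::-1].astype(np.float32));print(n,r,uv)
    T=np.array(c["camera_from_world"]);R=T[:3,:3];w=(rays(c,[r[0]])@R)[0];L.append((-R.T@T[:3,3],w/np.linalg.norm(w)))
(a,u),(b,v)=L;s=np.linalg.lstsq(np.c_[u,-v],b-a,rcond=None)[0];A,B=a+s[0]*u,b+s[1]*v;P=(A+B)/2
print("gap",np.linalg.norm(A-B),"station",(P[:2]-o)@ex,(P[:2]-o)@ey,P[2]);print(manip.read_state()["contact_force"])
E
```

```text
scene ((321.2699279785156, 251.2491912841797), (28.8834285736084, 10.739435195922852), 42.709388732910156) (311, 240, 23, 24)
top ((347.800048828125, 180.1000213623047), (12.521980285644531, 7.602630615234375), 63.43495178222656) (342, 174, 13, 12)
gap 0.00772833279736967 station 0.024164440678805008 -0.0027392632471606197 0.051828922485399775
[-0.48587193  0.72081213  0.06080615]
```

```bash
python3 -c "
from workcell import job
print(job.sign_off())"
```

```text
the job is handed in; nothing more can be done
None
```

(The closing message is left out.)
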